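# Load the bracket and latch the keeper bar of the kit tray

## Task

Lay the loose aluminium bracket flat in the tray's empty bay, its upright post towards the back of the tray like the one already fitted. Then swing the yellow keeper bar across both foot plates until it snaps fully home in its detent. Leave the fitted bracket in its bay and do not disturb the two casters or the sealant cartridge.

Things in the scene. Friction and masses are not known exactly. Their poses are not given: they have to be found in the camera images.
- tray: White kit tray fixed to the bench, 106 (x) by 174 (y) mm; origin: centre of its underside. Front (-x) faces the robot, +y is its left. Floor 8 mm thick; walls and divider 6 mm thick, 18 mm high. Two bays 94 (x) by 78 (y) mm inside, centred at y = +42 mm (filled) and -42 mm (empty). Grey lugs at the front of both ends, to y = +-115 mm: hinge at +y, latch with sprung ball (20 mm high) at -y.
- bay (a point): Centre of the floor of the empty bay, 8 mm above the bench; axes as the tray's. A bracket properly laid has its origin here, within the 5 mm play all round, and the same axes.
- bracket: Loose aluminium bracket, 0.25 kg: foot plate 84 (x) by 68 (y) by 8 mm with an upright square post 30 (x) by 24 (y) mm centred 22 mm towards +x, its top 68 mm above the underside. Origin: centre of the plate's underside; +x is the post end, which goes to the back (+x) of the tray. Starts on the bench left or right of the tray.
- bracket_post (a point): Centre of the top of the loose bracket's post.
- bracket_fitted: An identical bracket already lying in the tray's left bay; origin and axes as the loose one's.
- bracket_fitted_post (a point): Centre of the top of the fitted bracket's post.
- keeper (a joint): Angle of the yellow keeper bar about its upright pivot, rad: 0 = shut, fully home (bar along the tray's -y, across the front of both foot plates); grows as the tip swings out to the front, up to 1.3. It stays where left; the detent ball resists from about 0.10 to 0.045 with about 5 N at the grip, then pulls the bar home.
- keeper_pivot (a point): Pivot of the keeper bar, on the hinge lug at the tray's (-30, +97) mm, 22 mm above the bench = underside of the bar. The bar is 196 mm long, 14 mm wide and 14 mm high (22 to 36 mm above the bench).
- keeper_grip (a point): Middle of the bar's upright black grip, a round pin 18 mm in diameter standing on the bar 188 mm from the pivot, from 36 to 80 mm above the bench; this point is 58 mm above the bench.
- caster_a: Bystander: grey and white caster lying on its side, wheel 74 mm in diameter and 30 mm high, stem reaching 105 mm out along its +x; origin under the wheel's centre. Lies on the side of the tray where the loose bracket does not.
- caster_b: Bystander: identical caster, left of the tray and farther back.
- cartridge: Bystander: white sealant cartridge standing upright, 48 mm in diameter, 205 mm tall, origin at the centre of its foot.
There are look-alikes about, which are no part of the job. What is shaped like the bracket but purple or turquoise is not meant. What is shaped like the bracket_fitted but green or turquoise is not meant.

How it is judged:
By the outcome, as a careful person would: the job done as asked, in the order asked, and still so for the second after the job is handed in, with the robot touching nothing.
It also fails if it takes over 51 s, if anything falls off the work surface, if the arm or the gripper's body presses on something with over 40 N, if the wrist force passes 120 N, or if a joint passes its speed limit or range.

## Robot

A 6-joint arm with a two-finger parallel gripper is mounted at the origin on the work surface. World frame = base frame: x ahead of the robot, y to its left, z up, the work surface at z = 0. Lengths are in m, angles in degrees, forces in N, time in s.
With the tool pointing down it reaches from about 0.3 to 0.75 m from the base axis. Payload 8.5 kg.
Tool frame: the origin (TCP) lies midway between the tips of the shut fingers; the grasp point (between the pads) lies grasp_offset behind it (grasp_offset is the distance from the TCP to the grasp point, in m); z points along the fingers, y is the line along which they close (so a half turn about z gives the same grasp; the last joint's range is limited). The gripper opens to 85 mm and grips with 20 to 120 N. Pads are 22 mm wide; open, the fingers measure 114 mm over their backs; the gripper's body (76 mm by 85 mm) begins 54 mm behind the grasp point. The pads swing forward as they close: fully open they stand 13 mm farther back than shut.
Start: joints at [-80.518, 21.807, 74.336, -0, 83.858, -12.336], TCP at [0.204, -0.511, 0.231] pointing down, gripper open.
Joint ranges: [-178.18, 178.18], [-50.72, 133.34], [12.68, 142.11], [-81.47, 261.47], [9.98, 163.14], [-165.26, 165.26]. Speed limits (degrees/s): [136.94, 136.94, 180, 180, 180, 180].

## Interface

Orientations are given as a 3x3 rotation matrix whose columns are the frame's x, y, z axes.
In Python, from rig import observe, get_image, camera_params, close_job, grasp_offset gives the robot as it stands.
- The arm moves only by the shell command python3 -m handwheel 'ROWS' [OPENING] [FORCE]. ROWS is JSON, a list of rows, each a list of 2 entries, a list of its own where there are three numbers: the shift along the tool's x, y, z as a fraction of full scale, then the turn, a rotation vector about the tool's x, y, z as a fraction of full scale. In form: [[[dx, dy, dz], [ax, ay, az]], ...]. A call has 1 to 10 rows; each row is the pose to reach, as a shift and turn from the pose commanded when the call began, along the tool's axes at that moment, turning the shorter way round; what a row does not reach only later rows make up. Full scale, the value 1, is 0.5 m for a shift and pi rad for a turn. A row lasts 1/10 s, in which the tool goes at most 50 mm and 8.59 degrees, less where a joint would pass 70% of its speed; a pose out of reach is approached as far as the arm can. A call with a number of a shift or a turn outside -1 to 1 is refused whole. A call with a gripper value outside its range is refused whole. OPENING is the opening, from 0 (shut) to 1 (fully open), set as the call begins (- or left out, the last holds). The fingers move at their own pace and stop on an object; FORCE is the grip in N (left out, the last holds). Time passes only in rows, so rows that repeat a pose let the fingers close. It gives the time, the measured TCP pose, the force, the opening and the grip force at its end, in the units of the state.
- observe(): the state, without advancing time (a new reading comes with each control period).
- get_image(name): name is "scene" or "top" or "wrist"; returns (picture, depth): 384x512x3 uint8, red, green, blue; 384x512 float32, m along the optical axis (not along the pixel's ray), 0 where there is no reading.
- camera_params(name): a dict with "K" (3x3 intrinsics, pixels), "R" (3x3) and "t" (3): a world point X has camera coordinates R X + t. Camera axes: x right, y down, z forward; pixel columns grow to the right and rows downward; lengths in m; the calibration is good to about 2 mm. A picture is of the moment at which its call begins: read the wrist's pose just before it. camera_params takes no time and is no camera call; for the wrist camera it gives the pose at the moment of the call.
- close_job(): hands the job in; it is judged then, once.
The state is a dict: "time_s": time; "q": joint angles; "qvel": joint speeds; "joint_efforts": joint torques, N m; "position": TCP position; "tool_rot": TCP orientation; "ft_force": force on the tool from outside, world axes, zero at the start; "wrist_torque": the same for the moment, N m; "grip_width": finger opening in m; "gripper_force": force on a finger pad.
Only numpy, scipy, OpenCV 4.12 (cv2) and the standard library are available. Lean on these libraries where they do the work, as an engineer would, in place of code of your own. Each camera call takes 0.05 s, during which the arm holds its last target. There are 200 camera calls.

## Working session

There is one attempt and no reset: what is moved stays moved. The work goes in short steps, Python scripts to look and compute and a shell command to move; the robot and the scene stay as the last step left them, time stands still between calls to the robot, and variables do not carry over. Pictures are saved under pics/ and viewed, at most 10 in all, crops included, and the job is handed in when it is done.

```bash
mkdir -p pics; ls
python3 - <<'E'
from rig import *
import cv2,numpy as np
np.set_printoptions(precision=4,suppress=True)
print(observe(),grasp_offset)
for n in("scene","top"):
    im,d=get_image(n);cv2.imwrite(f"pics/{n}0.png",im[:,:,::-1]);np.save(f"{n}0.npy",d);print(n,camera_params(n))
E
```

```text
pics
{'time_s': 0.0, 'q': array([-80.519 ,  21.8402,  74.3859,  -0.0019,  83.8572, -12.3364]), 'qvel': array([ 0.0349,  0.1945,  0.0107,  0.0006,  0.0642, -0.0196]), 'joint_efforts': array([  0.0025, -44.8461, -23.1274,  -0.    ,   0.0048,  -0.    ]), 'position': array([ 0.2043, -0.5103,  0.2307]), 'tool_rot': array([[ 0.9284,  0.3717, -0.0003],
       [ 0.3717, -0.9284,  0.0014],
       [ 0.0003, -0.0014, -1.    ]]), 'ft_force': array([0.296 , 1.3643, 0.1389]), 'wrist_torque': array([-0.024 , -0.0398,  0.0428]), 'gripper_force': 0.0, 'grip_width': 0.08558342982399812} 0.0187
scene {'K': array([[433.0715,   0.    , 263.6827],
       [  0.    , 433.0715, 189.0032],
       [  0.    ,   0.    ,   1.    ]]), 'R': array([[ 0.4811,  0.8766,  0.001 ],
       [ 0.7025, -0.3849, -0.5987],
       [-0.5244,  0.2888, -0.801 ]]), 't': array([-0.2488, -0.3335,  1.6277])}
top {'K': array([[482.5621,   0.    , 254.3785],
       [  0.    , 482.5621, 193.3347],
       [  0.    ,   0.    ,   1.    ]]), 'R': array([[-0.0086, -0.9999, -0.0113],
       [-0.9892,  0.0102, -0.1464],
       [ 0.1465,  0.0099, -0.9892]]), 't': array([0.0133, 0.5389, 1.3435])}
```

View pics/top0.png

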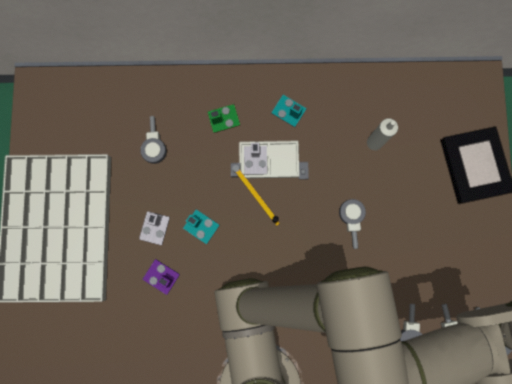

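View pics/scene0.png

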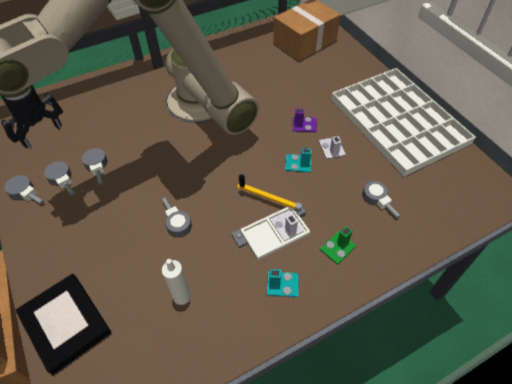

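The top view shows five bracket shapes outside the tray: silver (154,229), turquoise (201,226), turquoise (289,110), green (223,119) and purple (161,277). The silver one fits, since it is bare aluminium. The tray centre is at about (269,160), with the filled bay on its left and the empty one on its right. The keeper runs from (238,172) to the grip at (276,220). Caster_a is at (353,212), caster_b at (153,150) and the cartridge at (388,127).

Next I'll enlarge the crop and measure.

```bash
cat > h.py <<'E'
import numpy as np,cv2
from rig import *
np.set_printoptions(precision=4,suppress=True)
def cloud(n,d):
    p=camera_params(n);K=p["K"];v,u=np.indices(d.shape)
    c=np.stack([(u-K[0,2])/K[0,0]*d,(v-K[1,2])/K[1,1]*d,d],-1)
    return (c-p["t"])@p["R"]
def plane(n,uv,z):
    p=camera_params(n);r=p["R"].T@np.linalg.inv(p["K"])@np.array([*uv,1.]);o=-p["R"].T@p["t"]
    return o+r*(z-o[2])/r[2]
E
python3 - <<'E'
from h import *
im=cv2.imread("pics/top0.png")
a=cv2.resize(im[190:300,120:230],None,fx=5,fy=5,interpolation=cv2.INTER_CUBIC)[:,:400]
b=cv2.resize(im[125:235,215:325],None,fx=5,fy=5,interpolation=cv2.INTER_CUBIC)[:,:400] if 0 else cv2.resize(im[125:235,225:313],None,fx=4.5,fy=5)
cv2.imwrite("pics/crop0.png",np.hstack([a,b[:550]]))
for n in("top","scene"):
    P=cloud(n,np.load(f"{n}0.npy"));I=cv2.imread(f"pics/{n}0.png")
    print(n)
    c=(P[...,0]>.2)
    if n=="top": spots={"loose":(154,229),"tray":(269,160),"cast_a":(353,212),"cart":(388,127),"cast_b":(153,150)}
    else: spots={"loose":(332,148),"tray":(272,233)}
    for k,(u,v) in spots.items():
        ctr=plane(n,(u,v),.01)
        r=.065 if k!="tray" else .14
        m=(np.hypot(P[...,0]-ctr[0],P[...,1]-ctr[1])<r)&(P[...,2]<.3)
        print(k,ctr)
        for lo,hi in((.004,.012),(.012,.03),(.03,.05),(.05,.062),(.062,.072),(.072,.3)):
            q=P[m&(P[...,2]>lo)&(P[...,2]<=hi)]
            if len(q)>3:
                (cx,cy),(w,h),an=cv2.minAreaRect((q[:,:2]*1000).astype(np.float32))
                print("  ",lo,len(q),q.mean(0),"rect",round(cx,1),round(cy,1),round(w,1),round(h,1),round(an,1))
    # keeper
    hsv=cv2.cvtColor(I,cv2.COLOR_BGR2HSV)
    y=cv2.inRange(hsv,(18,150,120),(32,255,255));q=P[y>0];print("yellow",len(q),q.mean(0),cv2.minAreaRect((q[:,:2]*1000).astype(np.float32)))
    q=q[q[:,2]>.03]; print(cv2.minAreaRect((q[:,:2]*1000).astype(np.float32)))
E
```

```text
top
loose [0.4417 0.3009 0.01  ]
   0.004 463 [0.4379 0.3015 0.0075] rect 439.7 298.7 116.7 114.5 29.1
   0.012 35 [0.4438 0.2975 0.0166] rect 443.9 300.8 59.5 72.3 70.2
   0.03 19 [0.4635 0.2858 0.04  ] rect 460.3 288.5 13.8 33.0 45.5
   0.05 15 [0.4611 0.2873 0.0577] rect 459.8 289.0 16.6 33.3 42.0
   0.062 85 [0.4665 0.2959 0.0671] rect 466.4 295.8 25.1 29.6 75.2
tray [ 0.6426 -0.0356  0.01  ]
   0.004 1283 [ 0.6472 -0.0643  0.0078] rect 641.5 -38.7 265.3 276.0 38.9
   0.012 1120 [ 0.638 -0.017  0.017] rect 638.3 -42.1 208.7 241.6 38.0
   0.03 244 [0.5687 0.0251 0.0362] rect 574.8 24.6 154.6 80.5 7.3
   0.05 10 [0.6508 0.0041 0.0562] rect 650.7 5.2 2.0 23.0 1.2
   0.062 22 [0.6625 0.0046 0.07  ] rect 665.0 5.0 22.8 30.0 89.4
   0.072 73 [0.6636 0.0057 0.0762] rect 663.8 4.9 22.7 29.1 89.7
cast_a [ 0.4856 -0.2776  0.01  ]
   0.004 71 [ 0.4877 -0.2773  0.0057] rect 488.7 -278.0 119.1 125.5 3.0
   0.012 395 [ 0.4728 -0.2712  0.0262] rect 474.0 -268.4 72.9 96.1 69.8
   0.03 252 [ 0.4814 -0.2731  0.0322] rect 478.3 -276.1 85.0 70.4 37.0
cart [ 0.7391 -0.3915  0.01  ]
   0.004 71 [ 0.74
[... 942 characters left out ...]
t 468.6 295.2 23.0 32.2 77.4
tray [ 0.644  -0.0418  0.01  ]
   0.004 1115 [ 0.6466 -0.0657  0.0079] rect 651.3 -45.7 273.3 258.4 66.9
   0.012 1088 [ 0.6394 -0.0209  0.0174] rect 644.3 -49.1 200.3 239.9 34.4
   0.03 268 [0.5856 0.0237 0.0366] rect 589.9 27.7 178.2 85.0 6.5
   0.05 27 [0.6719 0.0002 0.0553] rect 671.0 -1.3 35.1 16.2 34.5
   0.062 30 [0.6714 0.0022 0.0676] rect 665.6 7.4 30.9 26.1 2.2
   0.072 77 [0.6664 0.0059 0.0764] rect 665.9 6.0 31.4 23.4 3.1
yellow 354 [0.5309 0.0062 0.029 ] ((514.3622436523438, 8.298919677734375), (207.0556182861328, 48.522247314453125), 36.43964385986328)
((529.396728515625, 0.14776611328125), (192.5343017578125, 17.523700714111328), 36.49726867675781)
```

View pics/crop0.png

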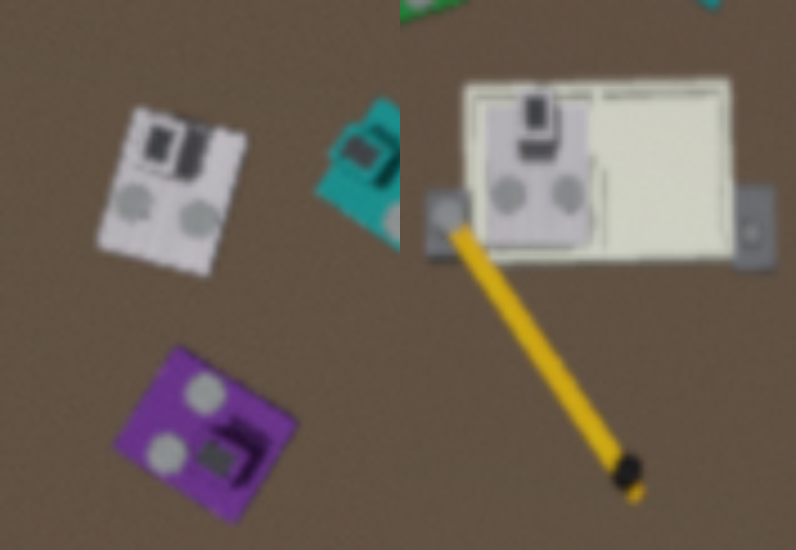

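The crop confirms it. The silver bracket is at crop (170,190), with its post at (157,145) towards +x, next to the turquoise one (360,170) and the purple one (205,430). The tray's right bay is empty, and the keeper grip is at crop (628,470). Next I'll measure precise poses from the contours.

Run:
```python
from h import *
W={"top":((154,229),(269,160),(276,220)),"scene":((332,148),(272,233),(241,182))}
for n in W:
    I=cv2.imread(f"pics/{n}0.png");P=cloud(n,np.load(f"{n}0.npy"));hsv=cv2.cvtColor(I,cv2.COLOR_BGR2HSV)
    lb,tr,gr=W[n]
    br=cv2.inRange(hsv,(0,0,125),(180,75,255))
    def rect(c,r,sel,z):
        m=np.zeros(br.shape,np.uint8);cv2.circle(m,c,r,255,-1);m=m&br&np.where(sel,255,0).astype(np.uint8)
        cs,_=cv2.findContours(m,cv2.RETR_EXTERNAL,cv2.CHAIN_APPROX_NONE);k=max(cs,key=cv2.contourArea)[:,0]
        q=np.array([plane(n,p,z)[:2] for p in k],np.float32)*1000
        return cv2.minAreaRect(q)
    print(n,"plate",rect(lb,24,P[...,2]<.013,.008),"\n tray",rect(tr,45,P[...,2]<.0255,.018))
    # line-fit with points
    for nm,c,z0,z1 in(("loosepost",lb,.062,.075),("fitpost",tr,.071,.085)):
        v,u=np.indices(br.shape);s=(np.hypot(u-c[0],v-c[1])<35)&(P[...,2]>z0)&(P[...,2]<z1)&(hsv[...,1]<75);q=P[s]
        print(nm,s.sum(),cv2.minAreaRect((q[:,:2]*1000).astype(np.float32)),q.mean(0))
    y=cv2.inRange(hsv,(18,150,120),(32,255,255))
    for z in(.036,):
        v,u=np.nonzero(y);q=np.array([plane(n,p,z)[:2] for p in zip(u,v)],np.float32)*1000
        print("bar",cv2.minAreaRect(q),cv2.boxPoints(cv2.minAreaRect(q)).round(1).tolist())
    v,u=np.indices(br.shape);s=(np.hypot(u-gr[0],v-gr[1])<14)&(I.max(-1)<45)
    q=P[s];print("grip",s.sum(),q.mean(0),q.min(0),q.max(0)); t=q[q[:,2]>.074]; print(" top",len(t),t.mean(0) if len(t) else 0)
```

```text
top plate ((445.8766784667969, 302.157958984375), (69.02888488769531, 85.53047943115234), 75.35717010498047) 
 tray ((645.1961059570312, -35.22551727294922), (109.57611846923828, 176.31358337402344), 0.49166813492774963)
loosepost 88 ((466.41748046875, 295.7629699707031), (25.115827560424805, 29.62635612487793), 75.20873260498047) [0.4665 0.2959 0.0673]
fitpost 81 ((664.0711669921875, 4.949512004852295), (22.707334518432617, 29.767026901245117), 89.41133117675781) [0.6639 0.0054 0.0758]
bar ((527.7530517578125, -0.7853317260742188), (193.5048065185547, 16.45722007751465), 36.45102310180664) [[445.0, -51.70000076293945], [454.79998779296875, -64.9000015258789], [610.5, 50.099998474121094], [600.7000122070312, 63.29999923706055]]
grip 20 [ 0.4547 -0.0467  0.1455] [ 0.3363 -0.0542  0.0709] [ 0.4667 -0.0056  1.408 ]
 top 19 [ 0.4546 -0.0469  0.1494]
scene plate ((442.296142578125, 308.4891052246094), (76.3123550415039, 91.31352233886719), 74.19589233398438) 
 tray ((643.3012084960938, -41.532066345214844), (114.7452163696289, 205.7563018798828), 0.5041654109954834)
loosepost 65 ((458.871337890625, 244.81124877929688), (125.86700439453125, 32.5351676940918), 79.05066680908203) [0.4673 0.2798 0.068 ]
fitpost 82 ((665.8666381835938, 5.975645065307617), (31.438343048095703, 23.375694274902344), 3.064234733581543) [0.6665 0.0057 0.0761]
bar ((529.8690185546875, -0.42418670654296875), (191.906005859375, 23.935489654541016), 36.82140350341797) [[445.8999938964844, -48.400001525878906], [460.20001220703125, -67.5], [613.9000244140625, 47.5], [599.5, 66.69999694824219]]
grip 53 [ 0.467  -0.0492  0.0671] [ 0.4568 -0.0582  0.0441] [ 0.4731 -0.0399  0.0836]
 top 21 [ 0.4645 -0.0493  0.0795]
```

```bash
cat >> h.py <<'E'
from scipy.spatial.transform import Rotation as Ro
def go(pos,yaw):
    s=observe();R=s["tool_rot"];d=R.T@(np.array(pos)-s["position"])/.5
    c,n=np.cos(np.radians(yaw)),np.sin(np.radians(yaw));T=np.array([[c,n,0],[n,-c,0],[0,0,-1.]])
    r=Ro.from_matrix(R.T@T).as_rotvec()/np.pi
    print("t",s["time_s"],"pos",s["position"],"F",s["ft_force"],"w",s["grip_width"],"dist",np.linalg.norm(d)*.5,"deg",np.linalg.norm(r)*180,"\nrow",d.round(4).tolist(),r.round(4).tolist())
E
python3 -c "
from h import *
go([.36,-.11,.23],-14.8)"
```

```text
t 0.1 pos [ 0.2044 -0.5103  0.2308] F [-0.5585  0.1112  0.6836] w 0.08529248981174152 dist 0.4295288507365571 deg 36.61677311607211 
row [0.5866, -0.6276, 0.0025] [-0.0004, 0.0, 0.2034]
```

```bash
python3 -m handwheel '[[[0.587,-0.628,0.002],[0,0,0.203]],[[0.587,-0.628,0.002],[0,0,0.203]],[[0.587,-0.628,0.002],[0,0,0.203]],[[0.587,-0.628,0.002],[0,0,0.203]],[[0.587,-0.628,0.002],[0,0,0.203]],[[0.587,-0.628,0.002],[0,0,0.203]],[[0.587,-0.628,0.002],[0,0,0.203]],[[0.587,-0.628,0.002],[0,0,0.203]],[[0.587,-0.628,0.002],[0,0,0.203]]]' 1 60; python3 -c "
from h import *
go([.467,.296,.16],-14.8)"
```

```text
time_s: 1.0
position: [0.3603, -0.1072, 0.2303]
tool_rot: [[0.968, -0.253, -0.0], [-0.253, -0.968, 0.001], [-0.0, -0.0, -1.0]]
ft_force: [0.4, 0.5, 0.7]
grip_width: 0.0858
gripper_force: 0.0
t 1.0 pos [ 0.3603 -0.1072  0.2303] F [0.4381 0.4945 0.7398] w 0.08583837863380434 dist 0.4229162277139348 deg 0.17167518911063326 
row [0.0028, -0.834, 0.141] [-0.0002, 0.0, 0.0009]
```

```bash
python3 -m handwheel '[[[0.003,-0.834,0.14],[0,0,0]],[[0.003,-0.834,0.14],[0,0,0]],[[0.003,-0.834,0.14],[0,0,0]],[[0.003,-0.834,0.14],[0,0,0]],[[0.003,-0.834,0.14],[0,0,0]],[[0.003,-0.834,0.14],[0,0,0]],[[0.003,-0.834,0.14],[0,0,0]],[[0.003,-0.834,0.14],[0,0,0]],[[0.003,-0.834,0.14],[0,0,0]],[[0.003,-0.834,0.14],[0,0,0]]]'
python3 - <<'E'
from h import *
p=camera_params("wrist");im,d=get_image("wrist");cv2.imwrite("pics/w1.png",im[:,:,::-1])
P=cloud("wrist",d);s=(P[...,2]>.06)&(P[...,2]<.075)&(np.hypot(P[...,0]-.467,P[...,1]-.296)<.03)
q=P[s];print(s.sum(),q.mean(0) if len(q) else 0,cv2.minAreaRect((q[:,:2]*1000).astype(np.float32)) if len(q) else 0)
go([.467,.296,.033],-14.8)
E
```

```text
time_s: 2.0
position: [0.4673, 0.2953, 0.1589]
tool_rot: [[0.968, -0.251, -0.002], [-0.251, -0.968, -0.0], [-0.002, 0.001, -1.0]]
ft_force: [0.4, -1.1, -0.3]
grip_width: 0.0851
gripper_force: 0.0
1019 [0.4682 0.2964 0.0692] ((467.0429992675781, 296.78814697265625), (23.971832275390625, 30.22702407836914), 75.37712860107422)
t 2.05 pos [0.4672 0.2937 0.1594] F [ 0.3103 -1.1779 -0.0793] w 0.08571751195912841 dist 0.12642817500213982 deg 0.221074502279819 
row [-0.0012, -0.0046, 0.2528] [0.0003, 0.0004, 0.0011]
```

View pics/w1.png

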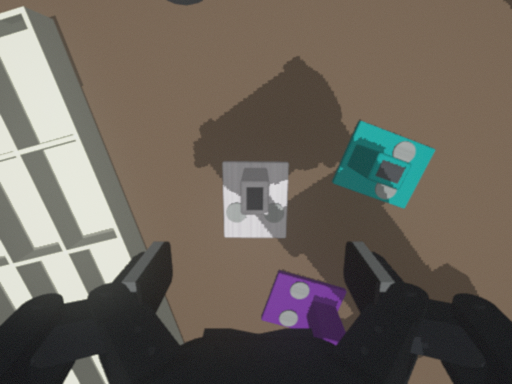

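The wrist view shows the aluminium post at (255,195) between the fingers, with turquoise at (385,165) and purple at (305,300) clear of the descent. The post measures (0.467, 0.297), top 69 mm, 24x30 mm, as expected.

```bash
python3 -m handwheel '[[[0,-0.003,0.06],[0,0,0]],[[0,-0.003,0.12],[0,0,0]],[[0,-0.003,0.18],[0,0,0]],[[0,-0.003,0.23],[0,0,0]],[[0,-0.003,0.252],[0,0,0]],[[0,-0.003,0.252],[0,0,0]]]'; python3 -c "
from h import *
go([.467,.2968,.033],-14.7)"
```

```text
time_s: 2.65
position: [0.4676, 0.2934, 0.0337]
tool_rot: [[0.967, -0.255, -0.002], [-0.255, -0.967, -0.001], [-0.002, 0.001, -1.0]]
ft_force: [-0.6, -0.7, 0.1]
grip_width: 0.0854
gripper_force: 0.0
t 2.65 pos [0.4676 0.2934 0.0337] F [-0.5785 -0.7398  0.0812] w 0.08543673646644585 dist 0.0035190240489226957 deg 0.15602247950013035 
row [-0.0029, -0.0063, 0.0013] [0.0004, 0.0006, -0.0004]
```

```bash
python3 -m handwheel '[[[-0.003,-0.006,0.001],[0,0,0]],[[-0.003,-0.006,0.001],[0,0,0]]]' && python3 -m handwheel '[[[0,0,0],[0,0,0]],[[0,0,0],[0,0,0]],[[0,0,0],[0,0,0]],[[0,0,0],[0,0,0]],[[0,0,0],[0,0,0]],[[0,0,0],[0,0,0]],[[0,0,0],[0,0,0]]]' 0 60
```

```text
time_s: 2.85
position: [0.4679, 0.2981, 0.0352]
tool_rot: [[0.967, -0.254, 0.002], [-0.254, -0.967, 0.001], [0.002, -0.001, -1.0]]
ft_force: [-0.6, 0.0, 0.2]
grip_width: 0.0852
gripper_force: 0.0
time_s: 3.55
position: [0.4674, 0.2977, 0.034]
tool_rot: [[0.967, -0.254, 0.0], [-0.254, -0.967, 0.0], [0.0, -0.0, -1.0]]
ft_force: [-1.6, -0.9, 2.0]
grip_width: 0.0231
gripper_force: 59.5
```

```bash
python3 -m handwheel '[[[0,0,-0.03],[0,0,0]],[[0,0,-0.08],[0,0,0]],[[0,0,-0.14],[0,0,0]],[[0,0,-0.2],[0,0,0]],[[0,0,-0.23],[0,0,0]],[[0,0,-0.23],[0,0,0]]]'; python3 -c "
from h import *
go([.667,-.0777,.15],.5)"
```

```text
time_s: 4.15
position: [0.4679, 0.2979, 0.1504]
tool_rot: [[0.967, -0.254, 0.003], [-0.254, -0.967, 0.001], [0.003, -0.002, -1.0]]
ft_force: [-0.1, 0.3, -3.1]
grip_width: 0.0232
gripper_force: 59.3
t 4.15 pos [0.4679 0.2979 0.1504] F [-0.1286  0.2769 -3.1097] w 0.023192701998637995 dist 0.42511876992182546 deg 15.221632254885646 
row [0.576, 0.6254, 0.0012] [-0.0005, -0.001, -0.0846]
```

```bash
python3 -m handwheel '[[[0.04,0.04,0],[0,0,-0.01]],[[0.1,0.11,0],[0,0,-0.02]],[[0.16,0.175,0],[0,0,-0.03]],[[0.22,0.24,0],[0,0,-0.04]],[[0.28,0.305,0],[0,0,-0.05]],[[0.34,0.37,0],[0,0,-0.06]],[[0.4,0.435,0],[0,0,-0.07]],[[0.46,0.5,0],[0,0,-0.08]],[[0.52,0.565,0],[0,0,-0.084]],[[0.556,0.605,0],[0,0,-0.084]]]';python3 -m handwheel '[[[0.015,0.015,0],[0,0,0]],[[0.02,0.02,0],[0,0,0]],[[0.02,0.02,0],[0,0,0]]]'
python3 - <<'E'
from h import *
s=observe();go([.667,-.0777,.15],.5)
for n in("wrist","top","scene"):
    p=camera_params(n);im,d=get_image(n);cv2.imwrite(f"pics/{n}2.png",im[:,:,::-1]);np.save(f"{n}2.npy",d)
    P=cloud(n,d)
    for nm,z0,z1,c in(("fit",.07,.08,(.665,.005)),("held",.13,.24,(.667,-.078))):
        m=(P[...,2]>z0)&(P[...,2]<z1)&(np.hypot(P[...,0]-c[0],P[...,1]-c[1])<.03)
        q=P[m];print(n,nm,m.sum(),q.mean(0) if len(q) else 0,cv2.minAreaRect((q[:,:2]*1000).astype(np.float32))if len(q) else 0)
    m=(P[...,2]>.015)&(P[...,2]<.022)&(abs(P[...,0]-.6445)<.07)&(abs(P[...,1]+.0355)<.1);q=P[m]
    if len(q): print(n,"walls",len(q),np.percentile(q,[0,2,98,100],axis=0).tolist())
E
```

```text
time_s: 5.15
position: [0.6597, -0.0686, 0.1463]
tool_rot: [[1.0, 0.005, -0.003], [0.005, -1.0, 0.0], [-0.003, -0.0, -1.0]]
ft_force: [-0.0, 0.3, -1.9]
grip_width: 0.0236
gripper_force: 59.5
time_s: 5.45
position: [0.669, -0.0746, 0.1478]
tool_rot: [[1.0, 0.008, -0.002], [0.008, -1.0, 0.001], [-0.002, -0.001, -1.0]]
ft_force: [-0.3, 0.3, -2.2]
grip_width: 0.0232
gripper_force: 59.5
t 5.45 pos [ 0.669  -0.0746  0.1478] F [-0.3467  0.2739 -2.2219] w 0.023244963087371374 dist 0.004309287081255258 deg 0.12575048904221073 
row [-0.0041, 0.0061, -0.0044] [-0.0002, 0.0005, -0.0004]
wrist fit 1222 [0.667  0.0064 0.077 ] ((665.9078979492188, 7.2579803466796875), (30.034435272216797, 24.11338996887207), 1.2669323682785034)
wrist held 19789 [ 0.6796 -0.0766  0.2058] ((670.8640747070312, -78.59244537353516), (34.135841369628906, 58.496620178222656), 0.8540214896202087)
wrist walls 6175 [[0.5912883418692384, -0.13548820406034473, 0.01500236368554358], [0.5937635283519827, -0.1180242139965682, 0.015640949455955695], [0.6975536446502666, 0.054321222736994, 0.02106489699273597], [0.6986405829735028,
[... 323 characters left out ...]
1134633496673], [0.6962005420531446, 0.06155538207282, 0.021162241273087877], [0.6967608567716869, 0.06188014183175662, 0.021663671525326268]]
scene fit 82 [0.6663 0.0057 0.0757] ((665.7078857421875, 5.937863349914551), (31.731103897094727, 24.22871208190918), 0.9638818502426147)
scene held 394 [ 0.6774 -0.0788  0.1878] ((671.994384765625, -78.18165588378906), (31.549440383911133, 57.46791076660156), 4.5679168701171875)
scene walls 536 [[0.5899763164845866, -0.13443496834584853, 0.015024506276106143], [0.5923254707765598, -0.12116674504240962, 0.01512154889049071], [0.6976290027687622, 0.05420687708470478, 0.02144462613997495], [0.6991863894827336, 0.06314239753475973, 0.021984292544257038]]
```

View pics/wrist2.png

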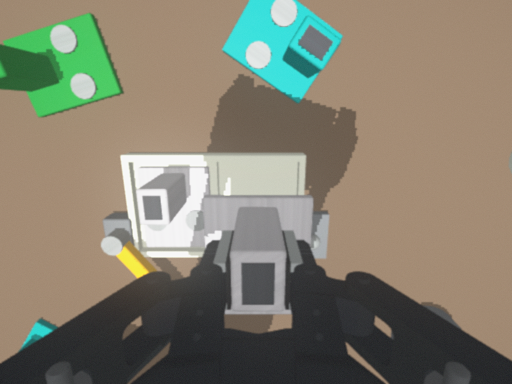

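The wrist view shows the held bracket level, with its post at (258,285), above the right bay. The fitted bracket's post is at (155,205). The tray's back corners are at (123,154) and (305,153). I'll cast these for the bay centre.

Run:
```python
from h import *
for uv in((123,154),(305,153),(213,153)): print(plane("wrist",uv,.018))
im=cv2.imread("pics/wrist2.png");P=cloud("wrist",np.load("wrist2.npy"))
m=(abs(P[...,2]-.018)<.003)&(abs(P[...,0]-.695)<.012)&(P[...,1]<.07)&(P[...,1]>-.15);q=P[m];print(q.min(0),q.max(0),np.polyfit(q[:,1],q[:,0],1))
m=(abs(P[...,2]-.181)<.006)&(hypot:=np.hypot(P[...,0]-.668,P[...,1]+.076)<.02);q=P[m];print("posttop",m.sum(),q.mean(0) if len(q) else 0)
go([.667,-.078,.15],.5)
```

```text
[0.6978 0.0532 0.018 ]
[ 0.7003 -0.1186  0.018 ]
[ 0.6995 -0.0318  0.018 ]
[ 0.683  -0.1189  0.015 ] [0.6988 0.0555 0.021 ] [-0.0227  0.6921]
posttop 4159 [ 0.6719 -0.0744  0.1834]
t 5.6 pos [ 0.669  -0.0741  0.1488] F [ 0.8517  0.0095 -2.2827] w 0.023424244661335948 dist 0.0045280742135718885 deg 0.03417625003299446 
row [-0.004, 0.0078, -0.0024] [-0.0001, 0.0001, -0.0001]
```

```bash
python3 -m handwheel '[[[-0.003,0.003,0.04],[0,0,0]],[[-0.003,0.003,0.09],[0,0,0]],[[-0.003,0.003,0.14],[0,0,0]],[[-0.003,0.003,0.17],[0,0,0]],[[-0.003,0.003,0.176],[0,0,0]],[[-0.003,0.003,0.176],[0,0,0]],[[-0.003,0.003,0.176],[0,0,0]]]'
python3 - <<'E'
from h import *
im,d=get_image("wrist");go([.6675,-.0755,.034+.010],.5)
P=cloud("wrist",d);np.save("w3.npy",d)
cv2.imwrite("pics/w3.png",cv2.resize(im[100:300,90:350,::-1],None,fx=3,fy=3,interpolation=cv2.INTER_CUBIC))
for x in(.675,.68,.685,.69): 
    m=(abs(P[...,0]-x)<.0015)&(P[...,1]<-.02)&(P[...,1]>-.13)&(P[...,2]<.05);q=P[m];a=q[(q[:,2]>.026)];b=q[(q[:,2]>.013)&(q[:,2]<.022)]
    print(x,"plate y",a[:,1].min() if len(a) else 0,a[:,1].max() if len(a) else 0,"wall y",np.sort(b[:,1])[::max(1,len(b)//14)].round(4))
for y in(-.05,-.06,-.095,-.105):
    m=(abs(P[...,1]-y)<.0015)&(P[...,0]>.62)&(P[...,0]<.72)&(P[...,2]<.05);q=P[m];a=q[(q[:,2]>.026)];b=q[(q[:,2]>.013)&(q[:,2]<.022)]
    print(y,"plate x max",a[:,0].max() if len(a) else 0,"z",np.median(a[:,2]) if len(a) else 0,"wall x",b[:,0].min() if len(b) else 0,b[:,0].max() if len(b) else 0)
E
```

```text
time_s: 6.3
position: [0.6684, -0.0768, 0.0622]
tool_rot: [[1.0, 0.007, 0.002], [0.007, -1.0, -0.001], [0.002, 0.001, -1.0]]
ft_force: [0.2, 0.1, -1.7]
grip_width: 0.0233
gripper_force: 59.4
t 6.35 pos [ 0.6684 -0.0769  0.0622] F [-0.6436  0.3735 -2.288 ] w 0.023725272253602638 dist 0.018311626980312072 deg 0.1561353610581151 
row [-0.0019, -0.0029, 0.0365] [0.0002, -0.0007, -0.0005]
0.675 plate y -0.11002271289493432 -0.04272011562867904 wall y [-0.1192 -0.1178 -0.1165 -0.1157 -0.1144 -0.0353 -0.0344 -0.033  -0.0316
 -0.0303 -0.0266 -0.0255 -0.0246 -0.0233 -0.0217 -0.0206]
0.68 plate y -0.11035766842619027 -0.043109962692674926 wall y [-0.1196 -0.1176 -0.1167 -0.1154 -0.114  -0.0354 -0.0339 -0.0332 -0.0318
 -0.0304 -0.0265 -0.0258 -0.0247 -0.0233 -0.0219 -0.0207]
0.685 plate y -0.11018032464956089 -0.042631745797489726 wall y [-0.1192 -0.1178 -0.1165 -0.1151 -0.1135 -0.0354 -0.0342 -0.0329 -0.0315
 -0.03   -0.0256 -0.0246 -0.0236 -0.0219 -0.0209]
0.69 plate y 0 0 wall y [-0.1189 -0.1181 -0.1173 -0.1162 -0.1156 -0.1145 -0.1135 -0.1132 -0.0352
 -0.0345 -0.0332 -0.0326 -0.0317 -0.0307 -0.03  ]
-0.05 plate x max 0.6880107900468948 z 0.03716988134453943 wall x 0.6921183201000033 0.6983713596432214
-0.06 plate x max 0.6881283954278639 z 0.0370459869997013 wall x 0.6919050961943347 0.6983041243983129
-0.095 plate x max 0.6881251050831594 z 0.037095047129111616 wall x 0.6930353619548779 0.6986888560531627
-0.105 plate x max 0.6883359800732413 z 0.03704537805907215 wall x 0.6931510539061208 0.6988169734474019
```

View pics/w3.png

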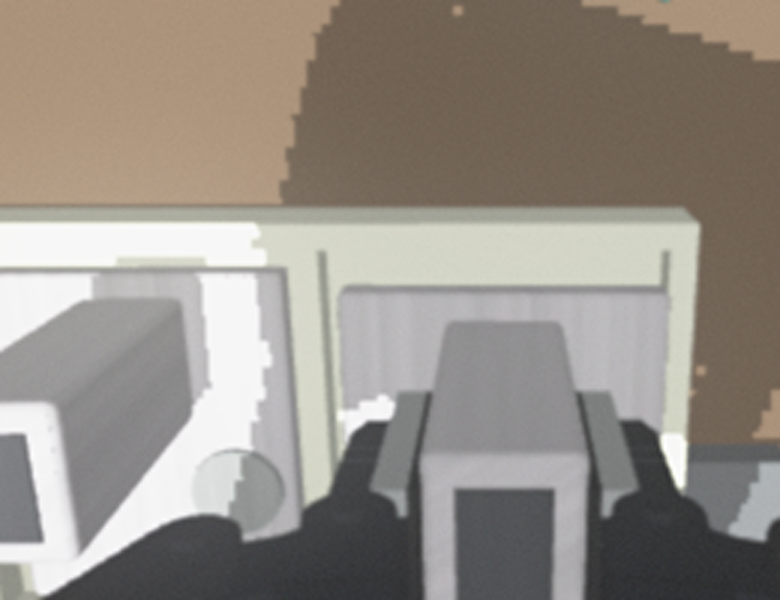

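The plate sits level over the bay at crop (500,340), about 2 mm too far to -y and 1 mm too far to the back. I'll correct both and lower.

```bash
python3 -m handwheel '[[[-0.002,-0.004,0],[0,0,0]],[[-0.002,-0.004,0.01],[0,0,0]],[[-0.002,-0.004,0.02],[0,0,0]],[[-0.002,-0.004,0.03],[0,0,0]],[[-0.002,-0.004,0.036],[0,0,0]],[[-0.002,-0.004,0.039],[0,0,0]],[[-0.002,-0.004,0.039],[0,0,0]]]'
```

```text
time_s: 7.05
position: [0.6667, -0.0749, 0.042]
tool_rot: [[1.0, 0.007, -0.0], [0.007, -1.0, -0.0], [-0.0, 0.0, -1.0]]
ft_force: [-3.1, 1.9, 4.6]
grip_width: 0.0236
gripper_force: 60.3
```

```bash
python3 -m handwheel '[[[0,0,0],[0,0,0]],[[0,0,0],[0,0,0]],[[0,0,0],[0,0,0]],[[0,0,0],[0,0,0]]]' 0.7 && python3 -m handwheel '[[[0,0,-0.04],[0,0,0]],[[0,0,-0.1],[0,0,0]],[[0,0,-0.18],[0,0,0]],[[0,0,-0.24],[0,0,0]],[[0,0,-0.24],[0,0,0]]]'
python3 - <<'E'
from h import *
for n in("wrist","scene"):
    im,d=get_image(n);cv2.imwrite(f"pics/{n}4.png",im[:,:,::-1]);P=cloud(n,d);hsv=cv2.cvtColor(im,cv2.COLOR_RGB2HSV)
    for c in((.665,.005),(.667,-.076)):
        m=(P[...,2]>.068)&(P[...,2]<.09)&(np.hypot(P[...,0]-c[0],P[...,1]-c[1])<.026);q=P[m]
        print(n,"post",m.sum(),q.mean(0) if len(q) else 0,cv2.minAreaRect((q[:,:2]*1000).astype(np.float32)) if len(q) else 0)
    y=cv2.inRange(hsv,(18,150,120),(32,255,255));q=P[(y>0)&(P[...,2]>.03)&(P[...,2]<.045)]
    if len(q)>10: print("bar",len(q),cv2.minAreaRect((q[:,:2]*1000).astype(np.float32)))
    m=(im.max(-1)<45)&(P[...,2]>.074)&(P[...,2]<.09)&(np.hypot(P[...,0]-.462,P[...,1]+.049)<.03);q=P[m];print("grip",len(q),(q.min(0)+q.max(0))/2 if len(q) else 0,np.ptp(q,axis=0) if len(q) else 0)
go([.462,-.05,.16],-53)
E
```

```text
time_s: 7.45
position: [0.6669, -0.0751, 0.0412]
tool_rot: [[1.0, 0.007, 0.0], [0.007, -1.0, 0.0], [0.0, -0.0, -1.0]]
ft_force: [0.2, -0.6, 0.6]
grip_width: 0.0599
gripper_force: 0.0
time_s: 7.95
position: [0.6685, -0.0754, 0.1664]
tool_rot: [[1.0, 0.007, 0.009], [0.007, -1.0, -0.003], [0.009, 0.003, -1.0]]
ft_force: [-0.2, 0.3, 0.3]
grip_width: 0.0598
gripper_force: 0.0
wrist post 1024 [0.6658 0.0067 0.0739] ((664.80908203125, 7.618773937225342), (29.45726776123047, 24.343286514282227), 0.6214551329612732)
wrist post 966 [ 0.6662 -0.0744  0.0741] ((665.4124755859375, -74.3035888671875), (29.29863929748535, 23.12971305847168), 0.925748884677887)
bar 828 ((551.80517578125, 18.894168853759766), (135.32142639160156, 14.646234512329102), 36.438636779785156)
grip 0 0 0
scene post 91 [0.6668 0.0053 0.0751] ((665.9481201171875, 6.463152885437012), (30.546709060668945, 24.930952072143555), 0.39661556482315063)
scene post 91 [ 0.667  -0.0766  0.0753] ((666.1419067382812, -75.43281555175781), (29.571077346801758, 24.963611602783203), 0.224283829331398)
bar 98 ((529.3060913085938, 0.5637588500976562), (190.67263793945312, 15.607346534729004), 36.6693115234375)
grip 23 [ 0.4637 -0.0481  0.0795] [0.0144 0.0166 0.0096]
t 8.05 pos [ 0.6668 -0.075   0.1615] F [-0.6913 -0.0438 -0.6375] w 0.05952115950246411 dist 0.20637213419497996 deg 53.40027893178878 
row [-0.4093, -0.0528, 0.0027] [-0.0, -0.0002, 0.2967]
```

The new bracket is laid: its post is at (0.666,-0.075), with height and yaw matching the fitted one. The bar direction of 36.5° puts the pin at (0.4638,-0.048), which agrees with the pivot at (0.615,0.064). I'll cage the pin with the fingers along the tangent and follow the arc.

```bash
python3 -c "
from h import *
go([.4638,-.048,.15],36.5)"
```

```text
t 8.05 pos [ 0.6668 -0.075   0.1615] F [-0.6913 -0.0438 -0.6375] w 0.05952115950246411 dist 0.20515732856819044 deg 36.09975644407133 
row [-0.4057, -0.0568, 0.0227] [0.0001, -0.0002, -0.2006]
```

```bash
python3 -m handwheel '[[[-0.08,-0.012,0.01],[0,0,-0.04]],[[-0.17,-0.024,0.02],[0,0,-0.08]],[[-0.26,-0.036,0.02],[0,0,-0.12]],[[-0.34,-0.048,0.02],[0,0,-0.16]],[[-0.39,-0.056,0.02],[0,0,-0.2]],[[-0.406,-0.057,0.022],[0,0,-0.2]],[[-0.406,-0.057,0.022],[0,0,-0.2]],[[-0.406,-0.057,0.022],[0,0,-0.2]]]'
python3 - <<'E'
from h import *
im,d=get_image("wrist");P=cloud("wrist",d);cv2.imwrite("pics/w5.png",im[:,:,::-1])
m=(P[...,2]>.07)&(P[...,2]<.09)&(np.hypot(P[...,0]-.4638,P[...,1]+.048)<.025);q=P[m];print("grip",len(q),(q.min(0)+q.max(0))/2 if len(q) else 0,np.ptp(q,axis=0) if len(q) else 0)
go([.4638,-.048,.047],36.5)
E
```

```text
time_s: 8.85
position: [0.4647, -0.0483, 0.15]
tool_rot: [[0.806, 0.591, 0.0], [0.591, -0.806, -0.0], [0.0, 0.0, -1.0]]
ft_force: [-0.5, -1.4, -0.5]
grip_width: 0.0599
gripper_force: 0.0
grip 433 [ 0.4636 -0.0471  0.0765] [0.0173 0.0173 0.0127]
t 8.9 pos [ 0.4648 -0.0483  0.15  ] F [ 0.4751 -0.5938  0.246 ] w 0.05995106281531842 dist 0.1030078489586427 deg 0.2089868454721157 
row [-0.0014, -0.0016, 0.206] [0.0, -0.0001, -0.0012]
```

View pics/w5.png

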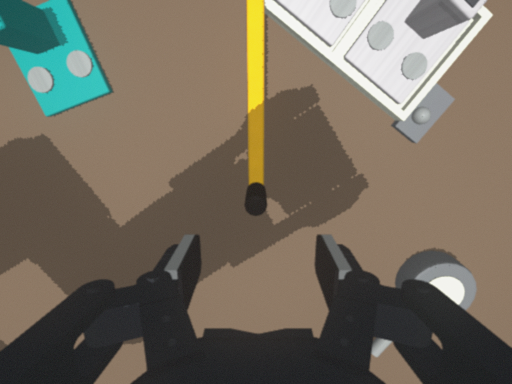

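The wrist view shows the black pin at (256,198), midway between the fingers, with the bar running straight up from it. The caster at (435,290) is clear. I'll descend and cage.

```bash
python3 -m handwheel '[[[-0.001,-0.002,0.05],[0,0,0]],[[-0.001,-0.002,0.11],[0,0,0]],[[-0.001,-0.002,0.17],[0,0,0]],[[-0.001,-0.002,0.2],[0,0,0]],[[-0.001,-0.002,0.206],[0,0,0]]]' && python3 -m handwheel '[[[0,0,0],[0,0,0]],[[0,0,0],[0,0,0]],[[0,0,0],[0,0,0]],[[0,0,0],[0,0,0]]]' 0.28 20
python3 - <<'E'
from h import *
# arc targets: pivot, radius .188; rows in tool frame from present
piv=np.array([.615,.0645]);s=observe();R=s["tool_rot"]
for a in(45,37,29,21,13,8,6,4,2,0.45):
    b=np.radians(a);p=[*(piv+.188*np.array([-np.sin(b),-np.cos(b)])),.047]
    print(a,(R.T@(np.array(p)-s["position"])/.5).round(3),round(-(90-a-36.3)/180,3),np.round(p,4))
E
```

```text
time_s: 9.4
position: [0.4627, -0.0474, 0.0454]
tool_rot: [[0.806, 0.593, -0.003], [0.593, -0.806, 0.001], [-0.002, -0.003, -1.0]]
ft_force: [0.7, 0.3, 0.3]
grip_width: 0.0595
gripper_force: 0.0
time_s: 9.8
position: [0.463, -0.0475, 0.048]
tool_rot: [[0.805, 0.593, 0.001], [0.593, -0.805, -0.0], [0.001, 0.001, -1.0]]
ft_force: [-0.7, -0.0, -0.5]
grip_width: 0.024
gripper_force: 0.0
45 [0.006 0.056 0.002] -0.048 [ 0.4821 -0.0684  0.047 ]
37 [0.017 0.107 0.002] -0.093 [ 0.5019 -0.0856  0.047 ]
29 [0.036 0.157 0.002] -0.137 [ 0.5239 -0.0999  0.047 ]
21 [0.061 0.203 0.002] -0.182 [ 0.5476 -0.111   0.047 ]
13 [0.092 0.245 0.002] -0.226 [ 0.5727 -0.1187  0.047 ]
8 [0.115 0.269 0.002] -0.254 [ 0.5888 -0.1217  0.047 ]
6 [0.124 0.278 0.002] -0.265 [ 0.5953 -0.1225  0.047 ]
4 [0.134 0.286 0.002] -0.276 [ 0.6019 -0.123   0.047 ]
2 [0.144 0.295 0.002] -0.287 [ 0.6084 -0.1234  0.047 ]
0.45 [0.152 0.301 0.002] -0.296 [ 0.6135 -0.1235  0.047 ]
```

```bash
python3 -m handwheel '[[[0.003,0.028,0],[0,0,-0.024]],[[0.006,0.056,0],[0,0,-0.048]],[[0.011,0.082,0],[0,0,-0.07]],[[0.017,0.107,0],[0,0,-0.093]],[[0.026,0.132,0],[0,0,-0.115]],[[0.036,0.157,0],[0,0,-0.137]],[[0.048,0.18,0],[0,0,-0.16]],[[0.061,0.203,0],[0,0,-0.182]],[[0.076,0.224,0],[0,0,-0.204]],[[0.092,0.245,0],[0,0,-0.226]]]'
python3 - <<'E'
from h import *
piv=np.array([.615,.0645]);s=observe();R=s["tool_rot"];print(s["position"],s["ft_force"])
for a in(8,4,2,0,-1,-2,-3):
    b=np.radians(a);p=[*(piv+.188*np.array([-np.sin(b),-np.cos(b)])),.047]
    print(a,(R.T@(np.array(p)-s["position"])/.5).round(3),round(-(13-a)/180,3),np.round(p,4))
E
```

```text
time_s: 10.8
position: [0.5729, -0.1189, 0.0477]
tool_rot: [[0.221, 0.975, 0.0], [0.975, -0.221, -0.0], [-0.0, 0.0, -1.0]]
ft_force: [-1.3, -0.6, 0.7]
grip_width: 0.0239
gripper_force: 0.1
[ 0.5729 -0.1189  0.0477] [-1.3204 -0.5516  0.7406]
8 [0.002 0.032 0.001] -0.028 [ 0.5888 -0.1217  0.047 ]
4 [0.005 0.058 0.001] -0.05 [ 0.6019 -0.123   0.047 ]
2 [0.007 0.071 0.001] -0.061 [ 0.6084 -0.1234  0.047 ]
0 [0.01  0.084 0.001] -0.072 [ 0.615  -0.1235  0.047 ]
-1 [0.011 0.091 0.001] -0.078 [ 0.6183 -0.1235  0.047 ]
-2 [0.013 0.097 0.001] -0.083 [ 0.6216 -0.1234  0.047 ]
-3 [0.015 0.103 0.001] -0.089 [ 0.6248 -0.1232  0.047 ]
```

```bash
python3 -m handwheel '[[[0.001,0.016,0],[0,0,-0.014]],[[0.002,0.032,0],[0,0,-0.028]],[[0.003,0.045,0],[0,0,-0.039]],[[0.005,0.058,0],[0,0,-0.05]],[[0.006,0.065,0],[0,0,-0.055]],[[0.007,0.071,0],[0,0,-0.061]],[[0.008,0.078,0],[0,0,-0.067]],[[0.01,0.084,0],[0,0,-0.072]],[[0.01,0.088,0],[0,0,-0.073]],[[0.01,0.088,0],[0,0,-0.073]]]'
python3 - <<'E'
from h import *
s=observe();print(s["position"],s["ft_force"])
for n in("wrist","scene"):
    im,d=get_image(n);P=cloud(n,d);hsv=cv2.cvtColor(im,cv2.COLOR_RGB2HSV)
    y=cv2.inRange(hsv,(18,150,120),(32,255,255));q=P[(y>0)&(P[...,2]>.032)&(P[...,2]<.042)]
    if len(q)>10: print(n,len(q),cv2.minAreaRect((q[:,:2]*1000).astype(np.float32)),np.degrees(np.polyfit(q[:,1],q[:,0],1)[0]))
E
```

```text
time_s: 11.8
position: [0.6167, -0.1237, 0.0476]
tool_rot: [[-0.003, 1.0, 0.001], [1.0, 0.003, -0.0], [-0.0, 0.001, -1.0]]
ft_force: [0.9, 0.8, -0.1]
grip_width: 0.0238
gripper_force: 0.0
[ 0.6167 -0.1237  0.0476] [ 0.903   0.8093 -0.1251]
wrist 5715 ((614.2647094726562, -60.783748626708984), (114.2694320678711, 13.425990104675293), 89.95204162597656) 0.06815152474919084
scene 183 ((614.5213012695312, -10.987541198730469), (17.193387985229492, 134.4960174560547), 0.5875611305236816) -0.2862199126582064
```

The bar is past the ball and the force is near zero. I'll push a few mm further to check it is fully home.

```bash
python3 -m handwheel '[[[0,0.003,0],[0,0,0]],[[0,0.006,0],[0,0,0]],[[0,0.008,0],[0,0,0]],[[0,0.008,0],[0,0,0]]]'; python3 -m handwheel '[[[0,0.002,0],[0,0,0]],[[0,0.003,0],[0,0,0]],[[0,0.003,0],[0,0,0]]]'
```

```text
time_s: 12.3
position: [0.6189, -0.1237, 0.0472]
tool_rot: [[-0.004, 1.0, -0.004], [1.0, 0.004, 0.0], [0.0, -0.004, -1.0]]
ft_force: [-8.3, -1.9, 3.7]
grip_width: 0.0238
gripper_force: 4.2
time_s: 12.6
position: [0.6191, -0.1237, 0.047]
tool_rot: [[-0.004, 1.0, -0.008], [1.0, 0.004, 0.001], [0.001, -0.008, -1.0]]
ft_force: [-14.7, -1.3, 6.9]
grip_width: 0.0241
gripper_force: 7.4
```

It is against a hard stop (15 N with no motion), so it is fully home. I'll relax, open and lift clear.

```bash
python3 -m handwheel '[[[0,-0.009,0],[0,0,0]],[[0,-0.009,0],[0,0,0]],[[0,-0.009,0],[0,0,0]],[[0,-0.009,0],[0,0,0]]]' 0.6 && python3 -m handwheel '[[[0,0,-0.05],[0,0,0]],[[0,0,-0.12],[0,0,0]],[[0,0,-0.2],[0,0,0]],[[-0.05,0,-0.28],[0,0,0]],[[-0.1,-0.1,-0.3],[0,0,0]],[[-0.1,-0.2,-0.3],[0,0,0]],[[-0.1,-0.3,-0.3],[0,0,0]],[[-0.1,-0.4,-0.3],[0,0,0]],[[-0.1,-0.4,-0.3],[0,0,0]]]'
python3 - <<'E'
from h import *
for n in("top","scene"):
    im,d=get_image(n);P=cloud(n,d);hsv=cv2.cvtColor(im,cv2.COLOR_RGB2HSV);cv2.imwrite(f"pics/{n}6.png",im[:,:,::-1])
    y=cv2.inRange(hsv,(18,150,120),(32,255,255));q=P[(y>0)&(P[...,2]>.03)&(P[...,2]<.042)]
    if len(q)>10: print(n,len(q),cv2.minAreaRect((q[:,:2]*1000).astype(np.float32)))
    for c in((.665,.005),(.667,-.076)):
        m=(P[...,2]>.068)&(P[...,2]<.09)&(np.hypot(P[...,0]-c[0],P[...,1]-c[1])<.026);q=P[m]
        print(n,"post",m.sum(),q.mean(0) if len(q) else 0)
im=cv2.imread("pics/scene6.png");cv2.imwrite("pics/scene6c.png",cv2.resize(im[120:310,120:400],None,fx=2.8,fy=2.8,interpolation=cv2.INTER_CUBIC))
E
```

```text
time_s: 13.0
position: [0.6177, -0.1236, 0.0474]
tool_rot: [[-0.004, 1.0, 0.001], [1.0, 0.004, -0.0], [-0.0, 0.001, -1.0]]
ft_force: [0.1, 0.2, 0.0]
grip_width: 0.0512
gripper_force: 0.0
time_s: 13.9
position: [0.4135, -0.1734, 0.1974]
tool_rot: [[-0.002, 1.0, -0.002], [1.0, 0.002, 0.001], [0.001, -0.002, -1.0]]
ft_force: [-0.3, 0.9, -0.3]
grip_width: 0.0508
gripper_force: 0.0
top 247 ((613.2783813476562, -43.68766784667969), (191.437255859375, 13.758971214294434), 89.40044403076172)
top post 90 [0.6641 0.0054 0.075 ]
top post 94 [ 0.665  -0.077   0.0749]
scene 275 ((615.0323486328125, -37.906578063964844), (17.536340713500977, 189.0257110595703), 1.0994906425476074)
scene post 93 [0.6666 0.0052 0.0752]
scene post 93 [ 0.6675 -0.0765  0.0754]
```

View pics/scene6c.png

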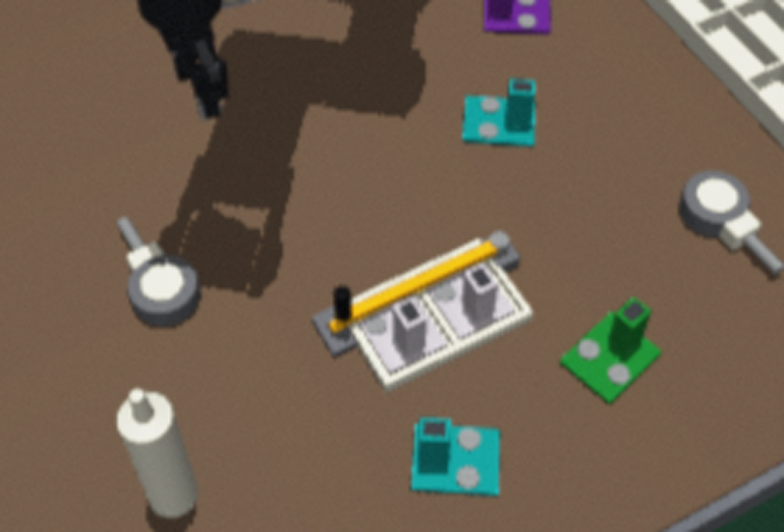

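The crop shows both brackets flat in their bays, posts at (408,330) and (480,293). The keeper lies across both plates to the latch at (340,320). The casters and cartridge look undisturbed, and the robot is clear.

```bash
python3 -c "
from rig import *
print(close_job())"
```

```text
the job is handed in; nothing more can be done
None
```

The job is handed in at about 14 s: the loose bracket lies flat in the empty bay with its post to the back, the keeper bar is shut against its hard stop, and the fitted bracket, casters and cartridge look undisturbed in the final pictures.

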